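Load the flux bottles into the inspection shuttle and index it at the camera

ROBOT

A 6-joint arm with a two-finger parallel gripper is mounted at the origin on the work surface; the furniture and walls round the work are solid. World frame = base frame: x ahead of the robot, y to its left, z up, the work surface at z = 0. Lengths are in m, angles in degrees, forces in N, time in s.
With the tool pointing down it reaches from about 0.3 to 0.75 m from the base axis. Payload 8.5 kg.
Tool frame: the origin (TCP) lies at the very end of the fingers, on their centre line; the grasp point (between the pads) lies env.pinch_z behind it (env.pinch_z is the distance from the TCP to the grasp point, in m); z points along the fingers, y is the line along which they close (so a half turn about z gives the same grasp; the last joint's range is limited). The gripper opens to 85 mm and grips with 20 to 120 N. Pads are 22 mm wide; open, the fingers measure 114 mm over their backs; the gripper's body (76 mm by 85 mm) begins 54 mm behind the grasp point. The pads swing forward as they close: fully open they stand 13 mm farther back than shut.
Start: joints at [53.841, 21.807, 74.336, -0, 83.858, -12.336], TCP at [0.222, 0.503, 0.231] pointing down, gripper open.
Joint ranges: [-178.18, 178.18], [-50.72, 133.34], [12.68, 142.11], [-81.47, 261.47], [9.98, 163.14], [-165.26, 165.26]. Speed limits (degrees/s): [136.94, 136.94, 180, 180, 180, 180].

INTERFACE

Orientations are given as a 3x3 rotation matrix whose columns are the frame's x, y, z axes.
In Python, from rig import telemetry, get_image, env gives the robot as it stands. The module is installed in compiled form; this text tells all that it offers.
- The arm moves only by the tool apply_moves, never from a script. Its argument "series" is a list of rows, each a list of 7 numbers: the shift along the tool's x, y, z in mm, then the turn, a rotation vector about the tool's x, y, z in degrees, then the opening, from 0 (shut) to 1 (fully open). A call has 1 to 12 rows; each row shifts and turns the commanded pose from where the row before left it, along the tool's axes as they then stand; what a row does not reach is not made up. A row lasts 1/8 s, in which the tool goes at most 62.5 mm and 10.7 degrees, less where a joint would pass 70% of its speed; a pose out of reach is approached as far as the arm can. A call with a gripper value outside its range is refused whole. The fingers move at their own pace and stop on an object; "grip_force" is the grip in N (left out, the last holds). Time passes only in rows, so rows that do not move let the fingers close. It gives the time, the measured TCP pose, the force, the opening and the grip force at its end, in the units of the state.
- telemetry.observe(): the state, without advancing time (a new reading comes with each control period).
- get_image(name): name is "scene" or "top" or "wrist"; returns a dict with "frame" (480x640x3 uint8, red, green, blue), "z_map" (480x640 float32, m along the optical axis (not along the pixel's ray), 0 where there is no reading), "vertical_fov" (degrees; the focal length in pixels is half the picture's height over the tangent of half this angle, whatever the lens; pixels are square), "cx", "cy" (the principal point, pixels), "eye" and "attitude" of the camera in the world; the wrist camera has in their place "mount" (4x4, takes a point from camera to tool coordinates, whose origin is the TCP and whose axes are the flange's). Camera axes: x right, y up, looking along -z (the intrinsics and any distortion apply to the point x, -y, -z); pixel columns grow to the right and rows downward; lengths in m; the calibration is good to about 2 mm. A picture is of the moment at which its call begins: read the wrist's pose just before it.
- env.close_job(): hands the job in; it is judged then, once.
The state is a dict: "time_s": time; "q": joint angles; "qvel": joint speeds; "joint_efforts": joint torques, N m; "position": TCP position; "tool_rot": TCP orientation; "ft_force": force on the tool from outside, world axes, zero at the start; "wrist_torque": the same for the moment, N m; "grip_width": finger opening in m; "gripper_force": force on a finger pad.
Only numpy, scipy, OpenCV 4.12 (cv2) and the standard library are available. Lean on these libraries where they do the work, as an engineer would, in place of code of your own. Each camera call takes 0.05 s, during which the arm holds its last target. There are 200 camera calls.

TASK

Send the three freshly filled flux bottles to the label camera: the first already stands in the shuttle's lane, so push the other two one after the other along the white apron, standing up and never lifted, into the lane behind it, until all three stand close in single file up to the end stop, with the shuttle still at its loading end. Then take the shuttle by its black upright handle and slide it gently along the rail toward the camera until you feel the spring ball click into the notch; do not run on past the notch, and finish with the handle still gripped and the shuttle held at the notch, the three bottles standing in the lane. Leave everything else on the bench as it is.

Things in the scene. Friction and masses are not known exactly. Their poses are not given: they have to be found in the camera images.
- fixture: Grey base of the shuttle unit, fixed. Origin: on the bench under the lane's middle line. -y: the way the shuttle travels, from loading end to camera; +x: away from the robot, toward rail and camera. The white loading apron, top at z = 0.016, lies at fixture y 0.087 to 0.304, x -0.099 to 0.099, with a black lip 7 mm high round its outer edges; the shuttle's steel floor begins flush at its end.
- lane_stop (a point): On the shuttle: middle of the inner face of the lane's end stop, 10 mm above the bench; axes as the fixture's. The lane: a steel floor (top at z = 0.0155) between two guide walls 39 mm apart, 3 mm thick, tops at z = 0.0355, running back (+y) from here for 82 mm. Three bottles touching one another and the stop have their centres 17, 51 and 85 mm behind this point, the last half out in the flare.
- lane_neck (a point): On the shuttle: where the straight lane begins, on its middle line, 10 mm above the bench. From here the walls flare out to both sides at 40 degrees, 46 mm long, to a mouth 98 mm wide that lies 35 mm behind this point (fixture +y) and meets the apron while the shuttle is at its loading end.
- bottle1: Small amber flux bottle with white label and black cap, 34 mm in diameter, 72 mm tall, about 50 g; origin at the centre of its underside, z up. This one stands in the lane already, at or a little short of the end stop.
- bottle2: A second flux bottle, the same as bottle1, on the apron.
- bottle3: A third flux bottle, the same as bottle1, on the apron. Bottles 2 and 3 start in either order.
- shuttle (a joint): Travel of the shuttle along fixture -y in m: 0 at the loading end (where it starts), at most 0.14. It drags with 2 to 4 N; there is no latch at the loading end.
- notch (a point): The notch on the shuttle: an upright slot 8 mm wide in the steel strip on its far side (marked red); x and y axes as the fixture's. Travels with the shuttle.
- plunger (a point): On the camera station: axis of its spring ball (red line on the blue block), which presses on the shuttle's strip. The ball sits in the notch when notch has the same fixture y as this point. The shuttle is pulled in from about 4 mm away; to drive it on out of the notch takes about 10 N. The station's place varies: 70 to 120 mm of shuttle travel from the loading end.
- index_ball (a joint): How far the spring ball is pressed back, in m: near 0 when it sits in the notch, about 0.0018 when it rides on the plain strip.
- station: Blue camera station with grey camera and ring light, clamped to the far side of the fixture; fixed. Origin on the plunger's line, 30 mm above the bench. Fixed things to keep the arm clear of: a black lamp shade, 170 mm across, above x 0.68, y 0.05, lowest at z = 0.48; an inspection head with its stage plate (0.14 m high, reaching to x = 0.465, y = -0.08) right of the handle's path.
- solder_spool: White solder spool, 59 mm across, 40 mm tall; bystander.
- module_card: Black module 82 x 52 x 16 mm standing on edge; bystander.
- pliers_blue: Blue-handled pliers, 189 mm long, lying flat; bystander.
- screwdriver_blue: Blue screwdriver, 165 mm long, lying flat; bystander.
- tape_1: Roll of black tape, 55 mm across, 19 mm tall; bystander.
- handle (a point): Middle of the shuttle's handle, 125 mm above the bench: black upright cylinder, 20 mm in diameter, 40 mm tall (free above: its top is 20 mm over this point; below it a steel stem 12 mm thick), on the side of the shuttle toward the robot, 45 mm from the lane's middle line. It stands wholly above the bottles' tops (z = 0.088). Moves with the shuttle. Axes as the fixture's.
Mind the look-alikes: they are no part of the job. What is shaped like the bottle2 but green or red is not meant.

How it is judged (in metres and radians):
On the way:
1. all three bottles stand in single file in the lane, the last centre within 94 mm of the end stop's face, with the shuttle still at its loading end (within 15 mm) (y of bottle1 in the frame of lane_stop between 0.01 and 0.094 m and x of bottle1 in the frame of lane_stop between -0.008 and 0.008 m and angle between each of bottle1, bottle2, bottle3's own z axis and vertical below 0.15 rad and y of bottle2 in the frame of lane_stop between 0.01 and 0.094 m and x of bottle2 in the frame of lane_stop between -0.008 and 0.008 m and y of bottle3 in the frame of lane_stop between 0.01 and 0.094 m and x of bottle3 in the frame of lane_stop between -0.008 and 0.008 m and value of joint shuttle below 0.015 m), for 0.2 s.
At the end, for the whole second after the job is handed in: The shuttle stands still with its notch within 2 mm of the plunger's axis and the ball in it, the fingers grip its black handle (over 2 N), and all three bottles stand upright in single file in the lane, the last centre within 94 mm of the end stop's face (y of notch in the frame of plunger between -0.002 and 0.002 m and value of joint index_ball below 0.0013 m and velocity of joint shuttle between -0.005 and 0.005 m/s and contact force between the fingers and handle_grip above 2 N and y of bottle1 in the frame of lane_stop between 0.01 and 0.094 m and x of bottle1 in the frame of lane_stop between -0.008 and 0.008 m and angle between each of bottle1, bottle2, bottle3's own z axis and vertical below 0.15 rad and y of bottle2 in the frame of lane_stop between 0.01 and 0.094 m and x of bottle2 in the frame of lane_stop between -0.008 and 0.008 m and y of bottle3 in the frame of lane_stop between 0.01 and 0.094 m and x of bottle3 in the frame of lane_stop between -0.008 and 0.008 m); the arm keeps its last pose, push and grip.
It fails at once if a bottle is tipped (over 0.35 rad) or lifted (over 20 mm off the apron) (angle between any of bottle1, bottle2, bottle3's own z axis and vertical above 0.35 rad or height (world z) of any of bottle1, bottle2, bottle3 above 0.036 m).
It fails at once if the shuttle is run more than 10 mm past the notch (y of notch in the frame of plunger below -0.01 m).
It fails at once if something else on the bench is moved more than 30 mm (distance of any of solder_spool, module_card, pliers_blue, screwdriver_blue, tape_1 from where it was at the start of the episode above 0.03 m).
It also fails if it takes over 64 s, if anything falls off the work surface, if the arm or the gripper's body presses on something with over 40 N, if the wrist force passes 120 N, or if a joint passes its speed limit or range.

## Working session

There is one attempt and no reset: what is moved stays moved. The work goes in short steps, Python scripts to look and compute and a tool call to move; the robot and the scene stay as the last step left them, time stands still between calls to the robot, and variables do not carry over. Pictures are saved under pics/ and viewed, at most 10 in all, crops included, and the job is handed in when it is done.

Besides the shell and the picture viewer there is one more tool, called after "Emit:" by a JSON object that holds its "method" and its "body", one argument or row to a line. apply_moves: Moves the arm, as the interface text tells. Its arguments: {"type":"object","properties":{"series":{"type":"array"},"grip_force":{"type":"number"}},"required":["series"]}

```bash
mkdir -p pics
cat > h.py <<'E'
import numpy as np,cv2
from rig import telemetry,get_image,env
def cam(n):
    s=telemetry.observe(); im=get_image(n)
    h,w=im["frame"].shape[:2]; f=h/2/np.tan(np.radians(im["vertical_fov"])/2)
    if n=="wrist":
        M=np.array(im["mount"]);T=np.eye(4);T[:3,:3]=s["tool_rot"];T[:3,3]=s["position"];M=T@M
        R,e=M[:3,:3],M[:3,3]
    else: R,e=np.array(im["attitude"]),np.array(im["eye"])
    return dict(im=im,f=f,cx=im["cx"],cy=im["cy"],R=R,e=e,rgb=im["frame"],z=im["z_map"])
def ray(c,u,v): return c["R"]@np.array([(u-c["cx"])/c["f"],-(v-c["cy"])/c["f"],-1.])
def onplane(c,u,v,z):
    d=ray(c,u,v); return c["e"]+d*(z-c["e"][2])/d[2]
def cloud(c):
    v,u=np.mgrid[:c["z"].shape[0],:c["z"].shape[1]]
    P=np.stack([(u-c["cx"])/c["f"],-(v-c["cy"])/c["f"],-np.ones_like(u,float)],-1)*c["z"][...,None]
    return P@c["R"].T+c["e"]
def proj(c,p):
    q=c["R"].T@(np.array(p)-c["e"]); return c["cx"]-c["f"]*q[0]/q[2], c["cy"]+c["f"]*q[1]/q[2]
def save(c,n): cv2.imwrite("pics/"+n,c["rgb"][...,::-1])
E
python3 - <<'E'
from h import *
s=telemetry.observe()
for k,v in s.items(): print(k,np.round(v,4).tolist())
print(env.pinch_z)
for n in("scene","top","wrist"):
    c=cam(n); save(c,n+"0.png"); print(n,c["f"],c["cx"],c["cy"],c["e"],c["R"].round(3).tolist(),[k for k in c["im"]],(c["z"]==0).mean())
E
```

```text
time_s 0.0
q [53.8397, 21.8414, 74.3858, -0.0002, 83.8571, -12.3369]
qvel [-0.0231, -0.0666, -0.1393, -0.0714, 0.0254, -0.055]
joint_efforts [-0.0019, -44.8459, -23.1278, -0.0003, 0.0048, -0.0]
position [0.222, 0.5029, 0.2307]
tool_rot [[-0.9148, 0.4039, -0.0009], [0.4039, 0.9148, -0.0012], [0.0003, -0.0014, -1.0]]
ft_force [-0.1202, 0.1618, 0.082]
wrist_torque [0.011, -0.0015, 0.0426]
gripper_force 0.0
grip_width 0.0857
0.0187
scene 585.9069799073189 308.52514779650215 235.46773200244786 [-0.38127822  0.85232423  0.72922275] [[-0.759, 0.29, -0.583], [-0.651, -0.322, 0.688], [0.012, 0.901, 0.433]] ['frame', 'z_map', 'vertical_fov', 'cx', 'cy', 'eye', 'attitude'] 0.07132161458333333
top 556.1291618486796 325.80118623304384 237.74007203577492 [ 0.30936568 -0.12958141  1.82455943] [[-0.009, 0.994, -0.105], [-1.0, -0.009, 0.0], [-0.001, 0.105, 0.994]] ['frame', 'z_map', 'vertical_fov', 'cx', 'cy', 'eye', 'attitude'] 0.004134114583333333
wrist 390.81824521573657 320.167576155483 239.78748136275047 [0.14911913 0.53518599 0.37451397] [[0.404, -0.87, -0.282], [0.915, 0.384, 0.127], [-0.002, -0.309, 0.951]] ['frame', 'z_map', 'vertical_fov', 'cx', 'cy', 'mount'] 0.004078776041666667
```

View pics/top0.png

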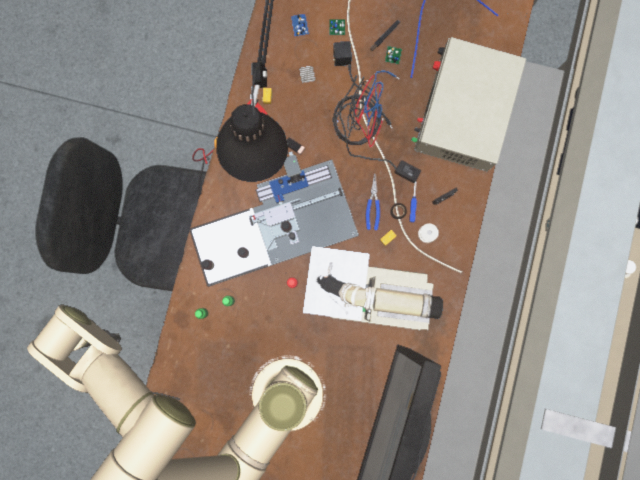

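View pics/scene0.png

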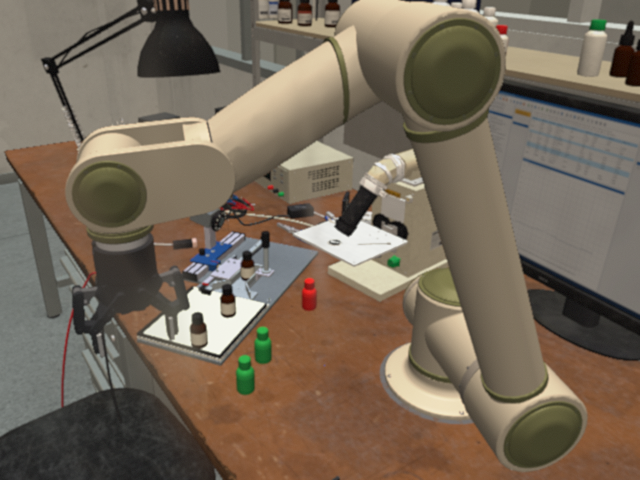

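The top view shows the white apron around (230,247), with bottles at (207,265) and (243,252). The lane and handle are near (288,230), the station near (290,185), and the green and red decoys sit below the apron. Next I measure.

Run:
```python
from h import *
c=cam("top")
im=c["rgb"][140:300,180:370]; cv2.imwrite("pics/topcrop.png",cv2.resize(im[...,::-1],(760,640),interpolation=cv2.INTER_CUBIC)[:600])
P=cloud(c)
m=(c["rgb"].min(-1)>190)&(abs(P[...,2]-.016)<.02)
v,u=np.mgrid[:480,:640]; m&=(u<290)&(u>170)&(v>180)
cs,_=cv2.findContours(m.astype(np.uint8),cv2.RETR_EXTERNAL,cv2.CHAIN_APPROX_NONE)
k=max(cs,key=cv2.contourArea); r=cv2.minAreaRect(k); print(r)
for b in cv2.boxPoints(r): print(b,onplane(c,b[0],b[1],.016).round(4))
# tall things in the region
reg=(P[...,0]>.3)&(P[...,0]<.62)&(P[...,1]>-.15)&(P[...,1]<.42)&(P[...,2]>.06)&(P[...,2]<.17)
n,l,st,ce=cv2.connectedComponentsWithStats(reg.astype(np.uint8))
for i in range(1,n):
    q=P[l==i]
    if len(q)>8: print(len(q),ce[i].round(1),np.median(q,0).round(4),q[:,2].max().round(4),c["rgb"][l==i].mean(0).round())
```

```text
((240.9785919189453, 242.34886169433594), (60.075706481933594, 87.6794204711914), 72.47443389892578)
[190.12846 226.9068 ] [0.54   0.3144 0.016 ]
[273.73804 200.50378] [0.6252 0.0404 0.016 ]
[291.82874 257.79092] [ 0.4356 -0.0187  0.016 ]
[208.21915 284.19394] [0.3523 0.2525 0.016 ]
76 [285.1 225.3] [ 0.5343 -0.0019  0.0809] 0.0987 [87. 82. 85.]
42 [291.2 235.5] [ 0.4946 -0.0244  0.1428] 0.1537 [106. 106. 110.]
76 [241.6 251.5] [0.4532 0.1358 0.083 ] 0.0997 [105. 101. 104.]
1072 [318.1 273.3] [ 0.3835 -0.1049  0.1304] 0.1699 [233. 234. 236.]
81 [205.6 263.8] [0.4139 0.2475 0.0832] 0.0967 [94. 88. 90.]
19 [331.6 270.6] [ 0.3864 -0.1479  0.1302] 0.1675 [225. 226. 229.]
43 [291.  281.9] [ 0.3556 -0.0192  0.0713] 0.0856 [236. 106. 103.]
25 [225.6 298.8] [0.3042 0.1861 0.0709] 0.0824 [115. 202. 125.]
```

View pics/topcrop.png

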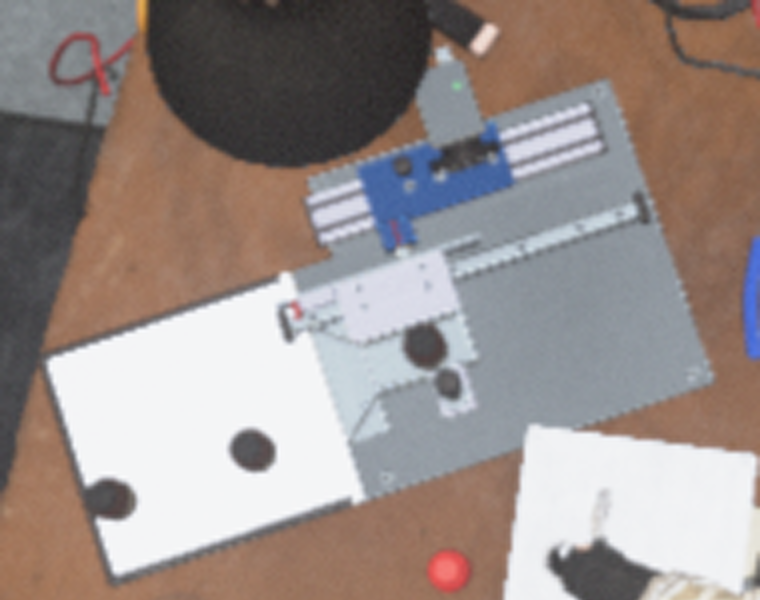

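View pics/wrist0.png

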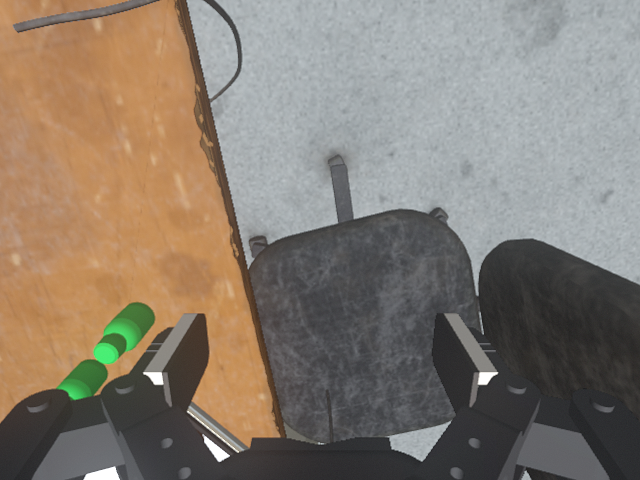

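The crop shows the notch's red mark at about (295,310), the plunger line at (397,232), the handle at (447,383) and bottle1 at (425,345). One bottle, at (110,498), stands close to the outer lip. I'll move the wrist camera over the apron for a closer look.

```bash
cat >> h.py <<'E'
def plan(targets,s=None):
    """targets: (world xyz, yaw a deg of tool x, rows, opening); prints rows, tool pointing down"""
    s=s or telemetry.observe(); p=np.array(s["position"]);R=np.array(s["tool_rot"]); a=np.degrees(np.arctan2(R[1,0],R[0,0]))
    for t,a1,n,o in targets:
        t=np.array(t,float); d=(t-p)/n; da=(a1-a)/n
        for i in range(n):
            ar=np.radians(a); x=np.array([np.cos(ar),np.sin(ar),0]); y=np.array([np.sin(ar),-np.cos(ar),0])
            print([round(float(1000*d@x),1),round(float(1000*d@y),1),round(float(-1000*d[2]),1),0,0,round(-da,2),o],end=",\n"); a+=da
        p=t
E
python3 -c "
from h import *
plan([((.46,.14,.225),108.25,9,1)])"
```

```text
[-40.5, -26.2, 0.7, 0, 0, np.float64(5.33), 1],
[-42.7, -22.3, 0.7, 0, 0, np.float64(5.33), 1],
[-44.6, -18.3, 0.7, 0, 0, np.float64(5.33), 1],
[-46.1, -14.1, 0.7, 0, 0, np.float64(5.33), 1],
[-47.2, -9.7, 0.7, 0, 0, np.float64(5.33), 1],
[-47.9, -5.3, 0.7, 0, 0, np.float64(5.33), 1],
[-48.2, -0.8, 0.7, 0, 0, np.float64(5.33), 1],
[-48.1, 3.7, 0.7, 0, 0, np.float64(5.33), 1],
[-47.5, 8.1, 0.7, 0, 0, np.float64(5.33), 1],
```

Emit:
{"method": "apply_moves", "body": {
  "series": [
    [-40.5, -26.2, 0.7, 0, 0, 5.33, 1],
    [-42.7, -22.3, 0.7, 0, 0, 5.33, 1],
    [-44.6, -18.3, 0.7, 0, 0, 5.33, 1],
    [-46.1, -14.1, 0.7, 0, 0, 5.33, 1],
    [-47.2, -9.7, 0.7, 0, 0, 5.33, 1],
    [-47.9, -5.3, 0.7, 0, 0, 5.33, 1],
    [-48.2, -0.8, 0.7, 0, 0, 5.33, 1],
    [-48.1, 3.7, 0.7, 0, 0, 5.33, 1],
    [-47.5, 8.1, 0.7, 0, 0, 5.33, 1],
    [0, 0, 0, 0, 0, 0, 1]
  ]
}}

```text
time_s: 1.45
position: [0.4612, 0.138, 0.2246]
tool_rot: [[-0.308, 0.951, -0.0], [0.951, 0.308, -0.0], [-0.0, -0.0, -1.0]]
ft_force: [0.1, 0.5, 0.3]
grip_width: 0.0855
gripper_force: 0.0
```

Run:
```python
from h import *
s=telemetry.observe();print(np.round(s["position"],4),np.round(s["tool_rot"],3).tolist(),s["time_s"],np.round(s["q"],1))
c=cam("wrist"); save(c,"w1.png"); np.savez("w1.npz",rgb=c["rgb"],z=c["z"],R=c["R"],e=c["e"],f=c["f"],cx=c["cx"],cy=c["cy"])
```

```text
[0.4612 0.138  0.2246] [[-0.308, 0.951, -0.0], [0.951, 0.308, -0.0], [-0.0, -0.0, -1.0]] 1.45 [  2.5  15.3  85.4  -0.   79.4 -15.4]
```

View pics/w1.png

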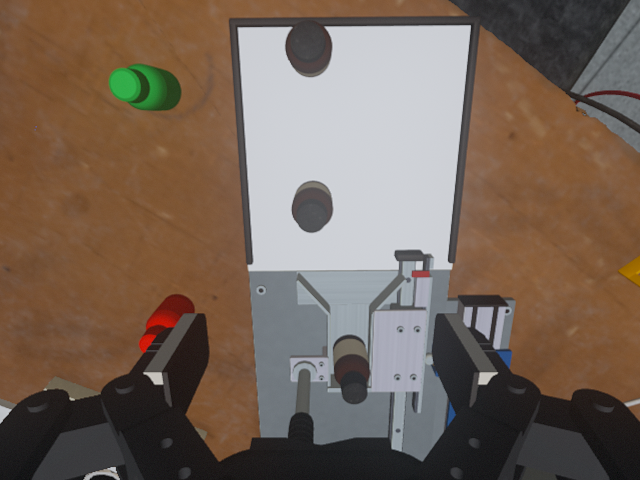

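The wrist view shows the apron with inner corners at about (240,25), (470,25), (248,268) and (450,268). Bottle caps are at (308,40) and (312,215), with bottle1's cap at (352,385). The handle stem is at (303,400) and the notch's red mark at (421,274).

Run:
```python
from h import *
d=np.load("w1.npz"); c={k:d[k] for k in d}
P=cloud(c)
def pl(u,v,z): return onplane(c,u,v,z)[:2].round(4)
v,u=np.mgrid[:480,:640]
for n,(a,b,r) in dict(B=(308,45,35),A=(312,208,35),b1=(350,375,45)).items():
    m=(np.hypot(u-a,v-b)<r)&(P[...,2]>.084)&(P[...,2]<.093)
    q=P[m]; (cx,cy),rad=cv2.minEnclosingCircle((q[:,:2]*1000).astype(np.float32)); print(n,m.sum(),q[:,:2].mean(0).round(4),(cx,cy,rad),q[:,2].max())
m=(c["rgb"].min(-1)>200)&(abs(P[...,2]-.016)<.006)&(u>225)&(u<490)&(v<272)
cs,_=cv2.findContours(m.astype(np.uint8),0,1); k=max(cs,key=cv2.contourArea)
H=cv2.convexHull(k); e=cv2.approxPolyDP(H,8,True)[:,0]
for p in e: print("apron",p,pl(*p,.016))
hsv=cv2.cvtColor(c["rgb"],cv2.COLOR_RGB2HSV)
m=((hsv[...,0]<8)|(hsv[...,0]>172))&(hsv[...,1]>150)&(u>380)&(u<520)&(v>250)
n,l,st,ce=cv2.connectedComponentsWithStats(m.astype(np.uint8))
for i in range(1,n): print("red",st[i],ce[i],np.median(P[l==i],0).round(4))
# stem
m=(u>285)&(u<325)&(v>350)&(v<450)&(P[...,2]>.06)&(P[...,2]<.16)
print("stem/handle")
for z0 in np.arange(.06,.16,.01):
    q=P[m&(P[...,2]>=z0)&(P[...,2]<z0+.01)]
    if len(q)>3: print(round(z0,2),len(q),q.mean(0).round(4))
```

```text
B 1060 [0.415 0.253] (414.977783203125, 253.24317932128906, 11.445575714111328) 0.09122373443955889
A 722 [0.4529 0.1411] (453.1285095214844, 140.42819213867188, 11.434745788574219) 0.0910763144799912
b1 475 [0.5354 0.0034] (535.5491333007812, 1.80855393409729, 11.957815170288086) 0.09025463502064118
apron [469  26] [0.5297 0.313 ]
apron [450 268] [0.6003 0.1154]
apron [249 269] [0.4149 0.0542]
apron [239  28] [0.354  0.2547]
red [420 276   1   1   1] [420. 276.] [0.569  0.1043 0.0334]
red [422 276   6   1   6] [424.5 276. ] [0.5727 0.1058 0.0346]
stem/handle
0.06 93 [ 0.4954 -0.0182  0.0651]
0.07 90 [ 0.4951 -0.0181  0.075 ]
0.08 113 [ 0.4952 -0.0181  0.0851]
0.09 112 [ 0.4954 -0.0182  0.0951]
0.1 71 [ 0.4951 -0.0161  0.1052]
0.11 223 [ 0.4944 -0.015   0.115 ]
0.12 250 [ 0.4945 -0.015   0.125 ]
0.13 133 [ 0.4955 -0.0136  0.133 ]
```

```bash
cat >> h.py <<'E'
O=np.array([.5349,.0022]);ex=np.array([.9496,.3134]);ey=np.array([-.3134,.9496])
def F(x,y,z): return (*(O+x*ex+y*ey),z)
def toF(p): d=np.array(p[:2])-O; return np.array([d@ex,d@ey])
def caps():
    c=cam("wrist");P=cloud(c); m=(P[...,2]>.083)&(P[...,2]<.093)&(c["rgb"].max(-1)<130)
    n,l,st,ce=cv2.connectedComponentsWithStats(m.astype(np.uint8))
    for i in range(1,n):
        if st[i,4]>150:
            q=P[l==i]; (x,y),r=cv2.minEnclosingCircle((q[:,:2]*1000).astype(np.float32))
            print("cap",st[i,4],ce[i].round(),"F",(toF((x/1000,y/1000))*1000).round(1),"r",round(r,1))
    return c,P
E
python3 -c "
from h import *
plan([(F(-.0345,.195,.10),108.26,5,.3),(F(-.0345,.195,.027),108.26,4,.3)])"
```

```text
[8.3, -1.3, 24.9, 0, 0, np.float64(-0.03), 0.3],
[8.3, -1.3, 24.9, 0, 0, np.float64(-0.03), 0.3],
[8.3, -1.3, 24.9, 0, 0, np.float64(-0.03), 0.3],
[8.3, -1.3, 24.9, 0, 0, np.float64(-0.03), 0.3],
[8.3, -1.3, 24.9, 0, 0, np.float64(-0.03), 0.3],
[0.0, 0.0, 18.3, 0, 0, np.float64(0.0), 0.3],
[0.0, 0.0, 18.3, 0, 0, np.float64(0.0), 0.3],
[0.0, 0.0, 18.3, 0, 0, np.float64(0.0), 0.3],
[0.0, 0.0, 18.3, 0, 0, np.float64(0.0), 0.3],
```

Emit:
{"method": "apply_moves", "body": {
  "series": [
    [8.3, -1.3, 24.9, 0, 0, 0, 0.3],
    [8.3, -1.3, 24.9, 0, 0, 0, 0.3],
    [8.3, -1.3, 24.9, 0, 0, 0, 0.3],
    [8.3, -1.3, 24.9, 0, 0, 0, 0.3],
    [8.3, -1.3, 24.9, 0, 0, 0, 0.3],
    [0, 0, 18.3, 0, 0, 0, 0.3],
    [0, 0, 18.3, 0, 0, 0, 0.3],
    [0, 0, 18.3, 0, 0, 0, 0.3],
    [0, 0, 18.3, 0, 0, 0, 0.3],
    [0, 0, 0, 0, 0, 0, 0.3]
  ],
  "grip_force": 20
}}

```text
time_s: 2.75
position: [0.4396, 0.1784, 0.0267]
tool_rot: [[-0.314, 0.949, -0.002], [0.949, 0.314, -0.0], [0.001, -0.002, -1.0]]
ft_force: [0.1, 0.6, -0.3]
grip_width: 0.0258
gripper_force: 0.0
```

Run:
```python
from h import *
s=telemetry.observe();print(np.round(s["position"],4),toF(s["position"]),s["grip_width"],s["ft_force"])
c,P=caps(); save(c,"w2.png")
```

```text
[0.4396 0.1784 0.0267] [-0.03527223  0.19720114] 0.02584303664150154 [ 0.09914181  0.58235076 -0.31654139]
cap 9933 [321. 114.] F [-35.3 276. ] r 11.3
cap 4824 [171. 421.] F [-77.6 197.5] r 14.8
cap 4734 [471. 422.] F [  7.1 197.5] r 15.0
cap 529 [247. 385.] F [-53.8 211. ] r 7.1
cap 535 [394. 385.] F [-16.8 211. ] r 7.1
```

View pics/w2.png

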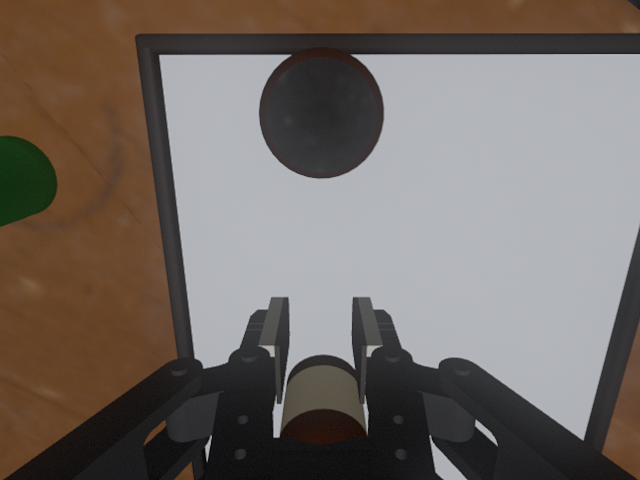

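The fingers straddle bottle A's back evenly: the bottle is at (322,410), with the pads at (275,340) and (365,340). I start the push.

Emit:
{"method": "apply_moves", "body": {
  "series": [
    [-9, 0, 0, 0, 0, 0, 0.3],
    [-9, 0, 0, 0, 0, 0, 0.3],
    [-8, 4, 0, 0, 0, 0, 0.3],
    [-8, 4.5, 0, 0, 0, 0, 0.3],
    [-8, 4.5, 0, 0, 0, 0, 0.3],
    [-8, 4.5, 0, 0, 0, 0, 0.3],
    [-8, 4.5, 0, 0, 0, 0, 0.3],
    [-8, 4.5, 0, 0, 0, 0, 0.3],
    [-8, 4.5, 0, 0, 0, 0, 0.3],
    [-8, 4.3, 0, 0, 0, 0, 0.3],
    [0, 0, 0, 0, 0, 0, 0.3]
  ]
}}

```text
time_s: 4.18
position: [0.5006, 0.1102, 0.0273]
tool_rot: [[-0.312, 0.95, 0.001], [0.95, 0.312, -0.0], [-0.0, 0.001, -1.0]]
ft_force: [-0.5, -0.2, -0.8]
grip_width: 0.026
gripper_force: 0.0
```

Run:
```python
from h import *
s=telemetry.observe();print(toF(s["position"]),s["position"][2],s["grip_width"],np.round(s["ft_force"],2))
c,P=caps()
a=c["rgb"][200:,120:520]
t=cam("top"); b=t["rgb"][180:290,185:315]
b=cv2.resize(b,(400,338),interpolation=cv2.INTER_CUBIC)[:280]
cv2.imwrite("pics/w3.png",np.hstack([a,b])[...,::-1])
```

```text
[0.00131471 0.11329711] 0.02725608447748087 0.02596662877566122 [-0.5  -0.19 -0.76]
cap 5015 [173. 420.] F [-40.9 113.8] r 15.0
cap 562 [247. 384.] F [-17.3 126.8] r 7.0
cap 564 [394. 384.] F [ 19.8 126.8] r 7.0
cap 5002 [468. 420.] F [ 43.4 113.8] r 15.0
```

View pics/w3.png

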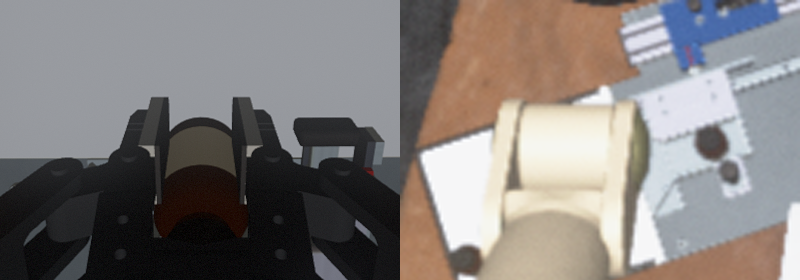

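The bottle is seated in the cradle between the pads. I continue into the lane.

Emit:
{"method": "apply_moves", "body": {
  "series": [
    [-7, -0.6, 0, 0, 0, 0, 0.3],
    [-7, -0.6, 0, 0, 0, 0, 0.3],
    [-7, 0, 0, 0, 0, 0, 0.3],
    [-7, 0, 0, 0, 0, 0, 0.3],
    [-6, 0, 0, 0, 0, 0, 0.3],
    [0, 0, 0, 0, 0, 0, 0.3]
  ]
}}

```text
time_s: 5.03
position: [0.5096, 0.0777, 0.0273]
tool_rot: [[-0.312, 0.95, 0.0], [0.95, 0.312, -0.0], [-0.0, 0.0, -1.0]]
ft_force: [-0.5, 0.0, -0.1]
grip_width: 0.0255
gripper_force: 0.1
```

Run:
```python
from h import *
s=telemetry.observe();print(toF(s["position"]),s["position"][2],np.round(s["ft_force"],2))
c,P=caps()
z=.016+.03
# back edge of bottle: topmost amber/label points between pads
v,u=np.mgrid[:480,:640]
m=(u>290)&(u<352)&(v>290)&(v<460)&(P[...,2]>.03)&(P[...,2]<.075)
q=P[m]; f=np.stack([(q[:,:2]-O)@ex,(q[:,:2]-O)@ey],1); i=(abs(f[:,0]-f[:,0].mean())<.003)
print(m.sum(),f[i].max(0),np.percentile(f[i][:,1],[5,50,95]))
T=cam("top");Q=cloud(T)
m=(Q[...,2]>.07)&(Q[...,2]<.17)&(Q[...,0]>.45)&(Q[...,0]<.6)&(Q[...,1]<.02)&(Q[...,1]>-.08)
n,l,st,ce=cv2.connectedComponentsWithStats(m.astype(np.uint8))
for i in range(1,n):
    if st[i,4]>8: print(st[i,4],ce[i].round(1),(toF(Q[l==i].mean(0))*1000).round(1))
```

```text
[-0.00038352  0.07959612] 0.027318664948906 [-0.52  0.03 -0.1 ]
cap 5051 [174. 419.] F [-42.7  79.9] r 15.1
cap 573 [247. 384.] F [-19.   93.3] r 7.1
cap 567 [394. 384.] F [18.2 93.2] r 7.1
cap 5045 [468. 420.] F [41.  80.4] r 14.9
5720 [0.00263167 0.07587402] [0.06726308 0.07364134 0.07509884]
49 [284.8 224.5] [ 0.  -3.5]
43 [291.3 235.5] [-46.  -13.1]
```

Emit:
{"method": "apply_moves", "body": {
  "series": [
    [-5, 0.4, 0, 0, 0, 0, 0.3],
    [0, 0, 0, 0, 0, 0, 0.3],
    [10, 0, 0, 0, 0, 0, 0.3],
    [15, 0, 0, 0, 0, 0, 0.3],
    [15, 0, -30, 0, 0, 0, 0.3],
    [20, -5, -35, 0, 0, 0, 0.3],
    [35, -10, -25, 0, 0, 0, 0.3],
    [35, -10, 0, 0, 0, 0, 0.3],
    [40, -10.4, 0, 0, 0, 0, 0.3],
    [35, 0, 0, 0, 0, 0, 0.3],
    [35, 0, 0, 0, 0, 0, 0.3],
    [0, 0, 0, 0, 0, 0, 0.3]
  ]
}}

```text
time_s: 6.62
position: [0.4011, 0.2925, 0.1173]
tool_rot: [[-0.316, 0.949, -0.0], [0.949, 0.316, 0.0], [0.0, -0.0, -1.0]]
ft_force: [-0.3, -0.3, 0.6]
grip_width: 0.0256
gripper_force: 0.0
```

Run:
```python
from h import *
s=telemetry.observe();print(toF(s["position"]),s["position"],np.round(s["ft_force"],2),np.round(s["q"],1))
T=cam("top");Q=cloud(T)
m=(Q[...,2]>.07)&(Q[...,2]<.17)&(Q[...,0]>.44)&(Q[...,0]<.6)&(Q[...,1]<.15)&(Q[...,1]>-.08)
n,l,st,ce=cv2.connectedComponentsWithStats(m.astype(np.uint8))
for i in range(1,n):
    if st[i,4]>8: print(st[i,4],ce[i].round(1),(toF(Q[l==i].mean(0))*1000).round(1))
```

```text
[-0.03603619  0.31760462] [0.40113736 0.2925153  0.11728288] [-0.29 -0.32  0.57] [22.4 23.5 92.9  0.  63.7  4. ]
51 [284.8 224.7] [-0.4 -3.3]
51 [268.5 230.5] [-1.3 51. ]
43 [291.3 235.5] [-46.1 -13.1]
```

Emit:
{"method": "apply_moves", "body": {
  "series": [
    [0, 0.5, 22, 0, 0, 0, 0.3],
    [0, 0, 22, 0, 0, 0, 0.3],
    [0, 0, 22, 0, 0, 0, 0.3],
    [0, 0, 21.5, 0, 0, 0, 0.3],
    [-9, 0, 0, 0, 0, 0, 0.3],
    [-9, 0, 0, 0, 0, 0, 0.3],
    [-9, 0, 0, 0, 0, 0, 0.3],
    [-9, 1.5, 0, 0, 0, 0, 0.3],
    [-9, 2, 0, 0, 0, 0, 0.3],
    [0, 0, 0, 0, 0, 0, 0.3]
  ]
}}

```text
time_s: 7.92
position: [0.4211, 0.2483, 0.0299]
tool_rot: [[-0.311, 0.95, 0.0], [0.95, 0.311, -0.0], [-0.0, 0.0, -1.0]]
ft_force: [0.5, 0.2, 0.2]
grip_width: 0.0256
gripper_force: 0.0
```

```bash
cat >> h.py <<'E'
def back():
    c=cam("wrist");P=cloud(c);v,u=np.mgrid[:480,:640]
    m=(u>290)&(u<352)&(v>290)&(v<460)&(P[...,2]>.03)&(P[...,2]<.075)
    q=P[m]; f=np.stack([(q[:,:2]-O)@ex,(q[:,:2]-O)@ey],1); i=(abs(f[:,0]-f[:,0].mean())<.003)
    print("bottle",m.sum(),"x",f[:,0].mean().round(4),"centre y",(np.percentile(f[i][:,1],99)-.017).round(4))
    return c
E
python3 - <<'E'
from h import *
s=telemetry.observe();print(toF(s["position"]),s["position"][2],np.round(s["ft_force"],2))
back()
E
```

```text
[-0.03091129  0.26939391] 0.02993064666170453 [0.49 0.18 0.24]
bottle 5477 x -0.0309 centre y 0.2476
```

Emit:
{"method": "apply_moves", "body": {
  "series": [
    [-11, 2.8, 0, 0, 0, 0, 0.3],
    [-12, 2.8, 0, 0, 0, 0, 0.3],
    [-12, 2.8, 0.5, 0, 0, 0, 0.3],
    [-12, 2.8, 0.5, 0, 0, 0, 0.3],
    [-12, 2.8, 0.5, 0, 0, 0, 0.3],
    [-12, 2.8, 0.5, 0, 0, 0, 0.3],
    [-12, 2.8, 0, 0, 0, 0, 0.3],
    [-12, 2.8, 0, 0, 0, 0, 0.3],
    [-12, 2.8, 0, 0, 0, 0, 0.3],
    [-12, 2.8, 0, 0, 0, 0, 0.3],
    [-11, 2.4, 0, 0, 0, 0, 0.3],
    [0, 0, 0, 0, 0, 0, 0.3]
  ]
}}

```text
time_s: 9.48
position: [0.4906, 0.1342, 0.0278]
tool_rot: [[-0.312, 0.95, 0.0], [0.95, 0.312, -0.0], [-0.0, 0.0, -1.0]]
ft_force: [0.9, 0.7, -0.8]
grip_width: 0.0254
gripper_force: 0.0
```

Run:
```python
from h import *
s=telemetry.observe();print(toF(s["position"]),s["position"][2],np.round(s["ft_force"],2))
back()
```

```text
[-0.00072435  0.13922151] 0.027785270575163123 [ 0.92  0.66 -0.83]
bottle 5645 x -0.0008 centre y 0.1174
```

Emit:
{"method": "apply_moves", "body": {
  "series": [
    [-8, 0.4, 0, 0, 0, 0, 0.3],
    [-8, 0.4, 0, 0, 0, 0, 0.3],
    [-8, 0, 0, 0, 0, 0, 0.3],
    [-5, 0, 0, 0, 0, 0, 0.3],
    [-5, 0, 0, 0, 0, 0, 0.3],
    [-5, 0, 0, 0, 0, 0, 0.3],
    [-5, 0, 0, 0, 0, 0, 0.3],
    [-5, 0, 0, 0, 0, 0, 0.3],
    [-5, 0, 0, 0, 0, 0, 0.3],
    [0, 0, 0, 0, 0, 0, 0.3]
  ]
}}

```text
time_s: 10.78
position: [0.5079, 0.0835, 0.0278]
tool_rot: [[-0.312, 0.95, 0.0], [0.95, 0.312, -0.0], [-0.0, 0.0, -1.0]]
ft_force: [0.4, 0.7, 0.6]
grip_width: 0.0253
gripper_force: 0.0
```

```bash
cat >> h.py <<'E'
def topcheck():
    T=cam("top");Q=cloud(T)
    m=(Q[...,2]>.07)&(Q[...,2]<.17)&(Q[...,0]>.44)&(Q[...,0]<.62)&(Q[...,1]<.12)&(Q[...,1]>-.16)&(T["rgb"].max(-1)<150)
    n,l,st,ce=cv2.connectedComponentsWithStats(m.astype(np.uint8))
    for i in range(1,n):
        if st[i,4]>8: print("top",st[i,4],ce[i].round(1),(toF(Q[l==i].mean(0))*1000).round(1),Q[l==i][:,2].max().round(3))
    return T
E
python3 - <<'E'
from h import *
s=telemetry.observe();print(toF(s["position"]),s["position"][2],np.round(s["ft_force"],2))
back();topcheck()
E
```

```text
[-0.00016679  0.08567869] 0.02782612275320255 [0.37 0.68 0.58]
bottle 5600 x -0.0002 centre y 0.0649
top 47 [285.2 224.3] [ 0.2 -5. ] 0.098
top 29 [277.  228.7] [-4.5 24. ] 0.095
top 39 [291.4 235.5] [-46.4 -13.5] 0.153
```

Emit:
{"method": "apply_moves", "body": {
  "series": [
    [-3, 0, 0, 0, 0, 0, 0.3],
    [-2, 0, 0, 0, 0, 0, 0.3],
    [-2, 0, 0, 0, 0, 0, 0.3],
    [0, 0, 0, 0, 0, 0, 0.3]
  ]
}}

```text
time_s: 11.38
position: [0.51, 0.077, 0.0278]
tool_rot: [[-0.312, 0.95, 0.0], [0.95, 0.312, -0.0], [-0.0, 0.0, -1.0]]
ft_force: [-1.0, 0.2, -0.6]
grip_width: 0.0255
gripper_force: 0.2
```

Run:
```python
from h import *
s=telemetry.observe();print(toF(s["position"]),s["position"][2],np.round(s["ft_force"],2))
back();topcheck()
```

```text
[-0.00019696  0.07885523] 0.027827143522722957 [-0.97  0.16 -0.58]
bottle 5575 x -0.0002 centre y 0.0582
top 48 [287.2 223.8] [ -0.3 -11.5] 0.094
top 29 [279.2 227.8] [-3.8 16.6] 0.098
top 36 [291.3 235.3] [-46.1 -13.5] 0.156
```

Emit:
{"method": "apply_moves", "body": {
  "series": [
    [-1.5, 0, 0, 0, 0, 0, 0.3],
    [-1.5, 0, 0, 0, 0, 0, 0.3],
    [0, 0, 0, 0, 0, 0, 0.3]
  ]
}}

```text
time_s: 11.85
position: [0.5109, 0.0743, 0.0278]
tool_rot: [[-0.312, 0.95, -0.0], [0.95, 0.312, -0.0], [-0.0, -0.0, -1.0]]
ft_force: [-0.4, -0.1, 0.2]
grip_width: 0.0253
gripper_force: 0.3
```

Run:
```python
from h import *
s=telemetry.observe();print(toF(s["position"]),s["position"][2],np.round(s["ft_force"],2))
back();topcheck()
```

```text
[-0.00021639  0.07595109] 0.027808951937990135 [-0.42 -0.12  0.22]
bottle 5583 x -0.0002 centre y 0.0553
top 49 [288.2 223.7] [ -0.9 -14.4] 0.097
top 25 [280.  227.6] [-4.4 13.9] 0.097
top 39 [291.4 235.5] [-46.4 -13.5] 0.153
```

Emit:
{"method": "apply_moves", "body": {
  "series": [
    [8, 0, 0, 0, 0, 0, 0.3],
    [12, 0, 0, 0, 0, 0, 0.3],
    [8, 0, -30, 0, 0, 0, 0.3],
    [0, 0, -40, 0, 0, 0, 0.3],
    [0, 0, -50, 0, 0, 0, 1],
    [0, 0, -50, 0, 0, 0, 1],
    [0, 0, -45, 0, 0, 0, 1],
    [0, 0, 0, 0, 0, 0, 1],
    [0, 0, 0, 0, 0, 0, 1]
  ]
}}

```text
time_s: 13.08
position: [0.5015, 0.1015, 0.242]
tool_rot: [[-0.313, 0.95, -0.001], [0.95, 0.313, 0.0], [0.0, -0.001, -1.0]]
ft_force: [-0.2, -0.2, -0.7]
grip_width: 0.0853
gripper_force: 0.0
```

Run:
```python
from h import *
s=telemetry.observe();print(toF(s["position"]),s["position"][2],s["time_s"],np.round(s["ft_force"],2))
c,P=caps(); topcheck(); save(c,"w4.png"); np.savez("w4.npz",rgb=c["rgb"],z=c["z"],R=c["R"],e=c["e"],f=c["f"],cx=c["cx"],cy=c["cy"])
t=cam("top")
for n,p in dict(notch=(253.75,217.5),plunger=(279.25,198)).items(): print(n,toF(onplane(t,*p,.035)))
```

```text
[-0.00063422  0.10473268] 0.24197036900530958 13.075 [-0.23 -0.16 -0.69]
cap 572 [321. 275.] F [-0.5 55.1] r 11.6
cap 537 [320. 312.] F [-1.6 21.4] r 11.8
cap 494 [323. 345.] F [  0.6 -12.4] r 11.9
top 49 [288.1 223.7] [ -0.8 -14.3] 0.099
top 52 [278.4 227.8] [-3.4 18.9] 0.097
top 48 [268.1 230.7] [-1.8 52.3] 0.095
top 39 [291.4 235.3] [-46.  -13.8] 0.151
notch [0.06177456 0.08629838]
plunger [ 0.09607228 -0.01224737]
```

View pics/w4.png

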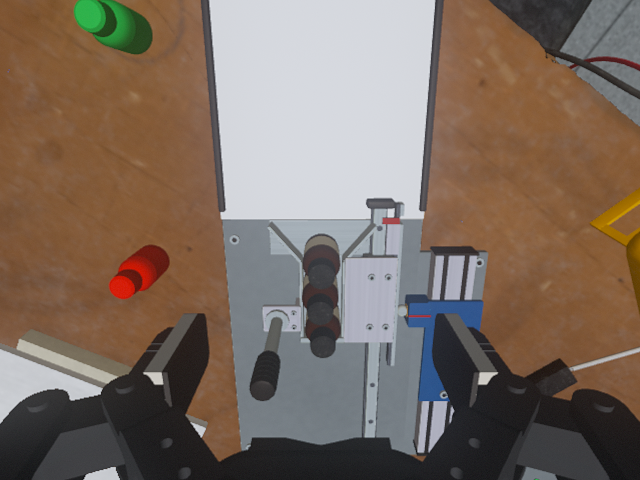

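All three bottles stand in a tight file, with caps at (321,275), (320,312) and (323,345). The notch's red mark is at (391,221), the plunger's red line at (420,316) and the handle top at (263,388). Next I measure the travel to the notch.

Run:
```python
from h import *
d=np.load("w4.npz"); c={k:d[k] for k in d}; P=cloud(c); v,u=np.mgrid[:480,:640]
hsv=cv2.cvtColor(c["rgb"],cv2.COLOR_RGB2HSV)
m=((hsv[...,0]<10)|(hsv[...,0]>170))&(hsv[...,1]>110)&(u>370)&(u<440)&(v>200)&(v<340)
n,l,st,ce=cv2.connectedComponentsWithStats(m.astype(np.uint8))
for i in range(1,n):
    if st[i,4]<3: continue
    zz=P[l==i][:,2]; z=np.median(zz)
    f=[toF(p) for p in P[l==i]]
    print("red",st[i],ce[i].round(1),"z",z.round(4),"F",np.median(f,0).round(4),"yrange",np.ptp([x[1] for x in f]).round(4),"plane",toF(onplane(c,*ce[i],z)).round(4))
# notch slot details, depth profile along strip at red columns
for col in (386,390,394,398): print(col,[(r,c["rgb"][r,col].tolist(),round(float(P[r,col,2]),3)) for r in range(214,230,2)])
# handle points by height
m=(u>245)&(u<300)&(v>310)&(v<402)&(P[...,2]>.05)&(P[...,2]<.16)
for z0 in np.arange(.06,.16,.01):
    q=P[m&(P[...,2]>=z0)&(P[...,2]<z0+.01)]
    if len(q)>3: f=np.array([toF(p) for p in q]);print(round(z0,2),len(q),f.min(0).round(4),f.max(0).round(4),f.mean(0).round(4))
# obstacles high near the path
q=P.reshape(-1,3); f=np.stack([(q[:,:2]-O)@ex,(q[:,:2]-O)@ey],1)
t=cam("top");Q=cloud(t).reshape(-1,3);g=np.stack([(Q[:,:2]-O)@ex,(Q[:,:2]-O)@ey],1)
k=(Q[:,2]>.12)&(g[:,0]>-.16)&(g[:,0]<.12)&(g[:,1]<-.03)&(g[:,1]>-.26)
for y0 in np.arange(-.26,-.03,.03):
    kk=k&(g[:,1]>=y0)&(g[:,1]<y0+.03)&(g[:,0]<.03)
    if kk.any(): print("obst y",round(y0,2),"x max",g[kk,0].max().round(3),"zmax",Q[kk,2].max().round(3))
```

```text
red [383 218  17   6  99] [390.8 220.5] z 0.0349 F [0.064  0.0885] yrange 0.0984 plane [0.064  0.0887]
red [408 315  23   2  44] [419.  315.5] z 0.0383 F [ 0.097  -0.0086] yrange 0.003 plane [ 0.097  -0.0085]
386 [(214, [141, 147, 153], 0.025), (216, [127, 133, 140], 0.023), (218, [151, 73, 77], 0.034), (220, [162, 75, 79], 0.034), (222, [162, 74, 79], 0.034), (224, [120, 89, 96], 0.019), (226, [98, 100, 109], 0.02), (228, [97, 96, 105], 0.02)]
390 [(214, [212, 215, 221], 0.016), (216, [217, 222, 227], 0.017), (218, [152, 76, 80], 0.033), (220, [163, 75, 80], 0.034), (222, [161, 72, 76], 0.035), (224, [165, 154, 166], 0.035), (226, [179, 181, 195], 0.034), (228, [178, 180, 194], 0.035)]
394 [(214, [129, 131, 137], 0.02), (216, [103, 106, 112], 0.02), (218, [151, 71, 75], 0.035), (220, [163, 73, 77], 0.035), (222, [161, 72, 75], 0.036), (224, [164, 151, 163], 0.036), (226, [178, 179, 194], 0.037), (228, [176, 178, 193], 0.037)]
398 [(214, [98, 100, 110], 0.033), (216, [96, 102, 112], 0.032), (218, [150, 66, 70], 0.035), (220, [162, 69, 73], 0.036), (222, [164, 70, 75], 0.034), (224, [
[... 167 characters left out ...]
.0116] [-0.0384 -0.0048] [-0.0433 -0.0069]
0.08 84 [-0.0493 -0.0121] [-0.0383 -0.0049] [-0.0432 -0.0068]
0.09 91 [-0.0495 -0.0116] [-0.0384 -0.0047] [-0.0433 -0.0069]
0.1 40 [-0.0519 -0.0101] [-0.0346 -0.0016] [-0.0427 -0.0045]
0.11 179 [-0.054  -0.0115] [-0.0344 -0.0004] [-0.0428 -0.0037]
0.12 202 [-0.0542 -0.0134] [-0.0341 -0.0002] [-0.0426 -0.004 ]
0.13 214 [-0.0544 -0.015 ] [-0.0343 -0.0005] [-0.0427 -0.0039]
0.14 554 [-0.054  -0.0198] [-0.0342 -0.0007] [-0.0437 -0.0089]
obst y -0.2 x max -0.149 zmax 0.133
obst y -0.17 x max -0.136 zmax 0.137
obst y -0.14 x max -0.123 zmax 0.139
obst y -0.11 x max -0.106 zmax 0.141
obst y -0.08 x max -0.096 zmax 0.143
obst y -0.05 x max -0.123 zmax 0.141
```

Emit:
{"method": "apply_moves", "body": {
  "series": [
    [-30, -11, 0, 0, 0, 0, 1],
    [-30, -11, 0, 0, 0, 0, 1],
    [-30, -11, 0, 0, 0, 0, 1],
    [-25, -10.7, 0, 0, 0, 0, 1],
    [0, 0, 30, 0, 0, 0, 1],
    [0, 0, 30, 0, 0, 0, 1],
    [0, 0, 0, 0, 0, 0, 1]
  ]
}}

```text
time_s: 14.15
position: [0.4955, -0.0217, 0.1809]
tool_rot: [[-0.312, 0.95, -0.005], [0.95, 0.312, 0.001], [0.003, -0.004, -1.0]]
ft_force: [0.1, 0.3, 0.6]
grip_width: 0.0851
gripper_force: 0.0
```

Run:
```python
from h import *
s=telemetry.observe();print(toF(s["position"]),s["position"][2],s["time_s"],np.round(s["ft_force"],2),np.round(s["q"],1))
```

```text
[-0.04493088 -0.01035765] 0.1809376857518754 14.15 [0.13 0.31 0.61] [-16.2  19.2  87.4   0.   73.7 -34.4]
```

Emit:
{"method": "apply_moves", "body": {
  "series": [
    [0, 0.5, 25, 0, 0, 0, 1],
    [0, 0, 25, 0, 0, 0, 1],
    [0, 0, 24, 0, 0, 0, 1],
    [0, 0, 0, 0, 0, 0, 0.5],
    [0, 0, 0, 0, 0, 0, 0.25],
    [0, 0, 0, 0, 0, 0, 0],
    [0, 0, 0, 0, 0, 0, 0],
    [0, 0, 0, 0, 0, 0, 0],
    [0, 0, 0, 0, 0, 0, 0]
  ],
  "grip_force": 50
}}

```text
time_s: 15.28
position: [0.4965, -0.0222, 0.1099]
tool_rot: [[-0.313, 0.95, -0.001], [0.95, 0.313, -0.001], [-0.001, -0.001, -1.0]]
ft_force: [-5.7, -2.6, 8.6]
grip_width: 0.0189
gripper_force: 48.6
```

Run:
```python
from h import *
s=telemetry.observe();print(toF(s["position"]),s["position"][2],s["time_s"],np.round(s["ft_force"],2),s["grip_width"],s["gripper_force"])
topcheck()
```

```text
[-0.04413003 -0.0110923 ] 0.10987270647329506 15.275 [-5.7  -2.62  8.64] 0.018881546100296086 48.58468472957611
```

Emit:
{"method": "apply_moves", "body": {
  "series": [
    [0, -0.8, -2.5, 0, 0, 0, 0],
    [-1, 0, 0, 0, 0, 0, 0],
    [-3, 0, 0, 0, 0, 0, 0],
    [-4, 0, 0, 0, 0, 0, 0],
    [-4, 0, 0, 0, 0, 0, 0],
    [-4, 0, 0, 0, 0, 0, 0],
    [-4, 0, 0, 0, 0, 0, 0],
    [0, 0, 0, 0, 0, 0, 0]
  ]
}}

```text
time_s: 16.32
position: [0.5025, -0.0405, 0.1101]
tool_rot: [[-0.312, 0.95, -0.001], [0.95, 0.312, 0.001], [0.002, -0.001, -1.0]]
ft_force: [6.1, -0.1, -17.2]
grip_width: 0.0185
gripper_force: 52.0
```

Run:
```python
from h import *
s=telemetry.observe();print(toF(s["position"]),s["position"][2],s["time_s"],np.round(s["ft_force"],2),s["grip_width"],s["gripper_force"])
topcheck()
```

```text
[-0.04419418 -0.03040076] 0.11006978396310432 16.325 [  6.05  -0.15 -17.17] 0.018484435856108462 52.04090237617493
```

Emit:
{"method": "apply_moves", "body": {
  "series": [
    [-1, 0.5, 1.6, 0, 0, 0, 0],
    [-3, 0, 0, 0, 0, 0, 0],
    [-5, 0, 0, 0, 0, 0, 0],
    [-6, 0, 0, 0, 0, 0, 0],
    [-6, 0, 0, 0, 0, 0, 0],
    [-6, 0, 0, 0, 0, 0, 0],
    [-6, 0, 0, 0, 0, 0, 0],
    [-6, 0, 0, 0, 0, 0, 0],
    [-5, 0, 0, 0, 0, 0, 0],
    [-3, 0, 0, 0, 0, 0, 0],
    [-2, 0, 0, 0, 0, 0, 0],
    [0, 0, 0, 0, 0, 0, 0]
  ]
}}

```text
time_s: 17.88
position: [0.5179, -0.0869, 0.1099]
tool_rot: [[-0.313, 0.95, -0.001], [0.95, 0.313, 0.001], [0.001, -0.0, -1.0]]
ft_force: [-2.1, 3.6, -0.2]
grip_width: 0.0186
gripper_force: 53.6
```

Run:
```python
from h import *
s=telemetry.observe();print(toF(s["position"]),s["position"][2],s["time_s"],np.round(s["ft_force"],2),s["grip_width"],s["gripper_force"])
topcheck()
t=cam("top");hsv=cv2.cvtColor(t["rgb"],cv2.COLOR_RGB2HSV);v,u=np.mgrid[:480,:640]
m=((hsv[...,0]<10)|(hsv[...,0]>165))&(hsv[...,1]>80)&(u>245)&(u<300)&(v>185)&(v<225)
n,l,st,ce=cv2.connectedComponentsWithStats(m.astype(np.uint8))
for i in range(1,n):print("red",st[i,4],ce[i].round(1),toF(onplane(t,*ce[i],.036)).round(4))
c=cam("wrist"); cv2.imwrite("pics/w5.png",np.hstack([c["rgb"][:,:420],cv2.resize(t["rgb"][170:270,240:340],(380,480))])[...,::-1])
```

```text
[-0.04403264 -0.07933213] 0.10994156075839798 17.875 [-2.11  3.62 -0.23] 0.018574210426744134 53.60524535179138
red 1 [256. 186.] [0.158  0.0472]
red 5 [273.4 210.6] [0.0626 0.0187]
```

View pics/w5.png

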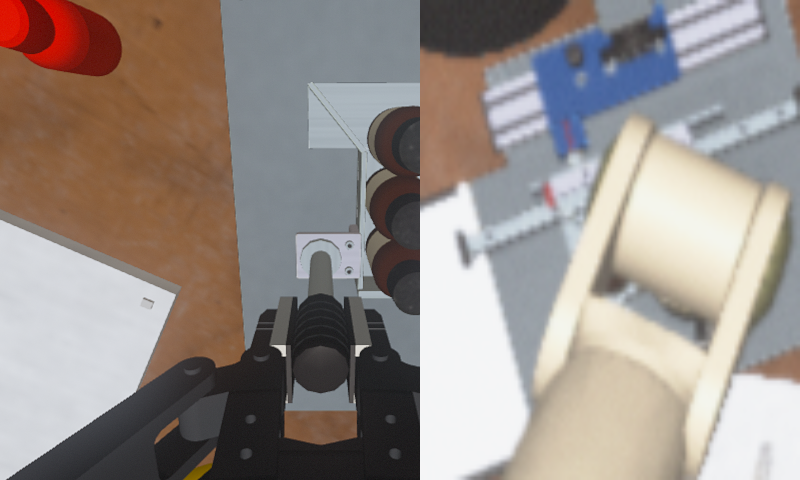

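The bottles still stand in file and the handle is gripped at about (320,340). The wrist view should also cover the notch and plunger, so I measure the remaining gap.

```bash
cat >> h.py <<'E'
def reds():
    c=cam("wrist");P=cloud(c);hsv=cv2.cvtColor(c["rgb"],cv2.COLOR_RGB2HSV)
    f=np.stack([(P[...,:2]-O)@ex,(P[...,:2]-O)@ey],-1)
    m=((hsv[...,0]<10)|(hsv[...,0]>168))&(hsv[...,1]>100)&(f[...,0]>.045)&(f[...,0]<.12)&(f[...,1]>-.06)&(f[...,1]<.1)&(P[...,2]>.02)&(P[...,2]<.06)
    n,l,st,ce=cv2.connectedComponentsWithStats(m.astype(np.uint8))
    for i in range(1,n):
        if st[i,4]>15:
            z=np.median(P[l==i][:,2]); print("red",st[i],"z",z.round(4),"F",toF(onplane(c,*ce[i],z)).round(4))
    s=telemetry.observe();print("tcp",toF(s["position"]).round(4),s["position"][2].round(4),s["time_s"],"force F",np.round([s["ft_force"][:2]@ex,s["ft_force"][:2]@ey,s["ft_force"][2]],2),s["gripper_force"])
    return c,P
E
python3 -c "
from h import *
c,P=reds(); save(c,'w6.png'); caps()"
```

```text
red [514  65  33  13 393] z 0.0349 F [0.0638 0.0204]
red [567 128  42   4 166] z 0.0384 F [ 0.0973 -0.0087]
tcp [-0.044  -0.0795] 0.1099 18.075 force F [-0.7   5.91  2.33] 53.76071870326996
cap 2399 [425. 146.] F [ -0.4 -13.5] r 11.4
cap 2032 [416. 224.] F [ -1.5 -47.4] r 11.6
cap 1756 [416. 291.] F [  0.8 -81. ] r 11.8
cap 217 [320. 284.] F [-44.2 -79.3] r 6.0
```

Emit:
{"method": "apply_moves", "body": {
  "series": [
    [-2, 0, 0, 0, 0, 0, 0],
    [-4, 0, 0, 0, 0, 0, 0],
    [-4, 0, 0, 0, 0, 0, 0],
    [-4, 0, 0, 0, 0, 0, 0],
    [-4, 0, 0, 0, 0, 0, 0],
    [-3, 0, 0, 0, 0, 0, 0],
    [-2, 0, 0, 0, 0, 0, 0],
    [-1, 0, 0, 0, 0, 0, 0],
    [0, 0, 0, 0, 0, 0, 0]
  ]
}}

```text
time_s: 19.25
position: [0.5257, -0.1102, 0.1099]
tool_rot: [[-0.313, 0.95, -0.0], [0.95, 0.313, -0.0], [-0.0, -0.0, -1.0]]
ft_force: [-2.5, 2.7, 0.5]
grip_width: 0.0188
gripper_force: 53.9
```

```bash
python3 -c "
from h import *
reds(); caps()"
```

```text
red [514  65  34  13 393] z 0.0349 F [ 0.0639 -0.004 ]
red [576  78  44   5 176] z 0.0383 F [ 0.0974 -0.0086]
tcp [-0.044  -0.1039] 0.1099 19.3 force F [-1.78  4.09  2.79] 53.871150612831116
cap 2408 [425. 146.] F [ -0.4 -37.9] r 11.4
cap 2034 [416. 224.] F [ -1.9 -71.7] r 11.6
cap 1773 [416. 291.] F [   1. -105.] r 11.6
cap 222 [321. 284.] F [ -44.2 -103.7] r 6.0
```

Gap left is 4.6 mm. I'll creep in 0.7 mm steps and watch the force for the pull-in.

Emit:
{"method": "apply_moves", "body": {
  "series": [
    [-0.7, 0, 0, 0, 0, 0, 0],
    [-0.7, 0, 0, 0, 0, 0, 0],
    [-0.7, 0, 0, 0, 0, 0, 0],
    [0, 0, 0, 0, 0, 0, 0]
  ]
}}

```text
time_s: 19.85
position: [0.5266, -0.1129, 0.1099]
tool_rot: [[-0.312, 0.95, 0.0], [0.95, 0.312, -0.001], [-0.001, 0.0, -1.0]]
ft_force: [-2.8, -1.7, 2.6]
grip_width: 0.0188
gripper_force: 54.0
```

```bash
python3 -c "
from h import *
reds()"
```

```text
red [514  65  34  13 386] z 0.0348 F [ 0.0639 -0.007 ]
red [577  72  44   4 172] z 0.0385 F [ 0.0973 -0.0087]
tcp [-0.0439 -0.1067] 0.1099 19.9 force F [-3.91 -0.41  3.62] 54.01637256145477
```

Emit:
{"method": "apply_moves", "body": {
  "series": [
    [-0.7, 0, 0, 0, 0, 0, 0],
    [-0.7, 0, 0, 0, 0, 0, 0],
    [0, 0, 0, 0, 0, 0, 0]
  ]
}}

```text
time_s: 20.27
position: [0.5269, -0.1138, 0.1099]
tool_rot: [[-0.312, 0.95, 0.0], [0.95, 0.312, -0.0], [-0.001, 0.0, -1.0]]
ft_force: [-3.7, -0.8, 5.7]
grip_width: 0.0185
gripper_force: 54.1
```

```bash
python3 -c "
from h import *
reds()"
```

```text
red [514  65  33  13 388] z 0.0348 F [ 0.0639 -0.0079]
red [577  70  45   4 172] z 0.0383 F [ 0.0973 -0.0087]
tcp [-0.0439 -0.1076] 0.1099 20.325 force F [-3.29  1.03  4.75] 54.14134740829468
```

Emit:
{"method": "apply_moves", "body": {
  "series": [
    [-0.7, 0, 0, 0, 0, 0, 0],
    [0, 0, 0, 0, 0, 0, 0],
    [0, 0, 0, 0, 0, 0, 0],
    [0, 0, 0, 0, 0, 0, 0],
    [0, 0, 0, 0, 0, 0, 0]
  ]
}}

```text
time_s: 20.95
position: [0.5271, -0.1143, 0.1099]
tool_rot: [[-0.312, 0.95, 0.0], [0.95, 0.312, -0.0], [-0.0, 0.0, -1.0]]
ft_force: [-4.2, 1.3, 6.0]
grip_width: 0.0185
gripper_force: 54.2
```

```bash
python3 -c "
from h import *
c,P=reds(); caps(); cv2.imwrite('pics/w7.png',c['rgb'][:440,240:,::-1])"
```

```text
red [514  65  33  13 392] z 0.0349 F [ 0.0639 -0.0084]
red [578  69  44   4 174] z 0.0384 F [ 0.0973 -0.0087]
tcp [-0.0439 -0.1082] 0.1099 21.0 force F [-3.07  0.89  5.7 ] 54.154202342033386
cap 2402 [425. 146.] F [ -0.4 -42.3] r 11.5
cap 2034 [415. 224.] F [ -1.3 -76.2] r 11.7
cap 1758 [416. 291.] F [   0.9 -109.9] r 12.2
cap 227 [320. 284.] F [ -44.1 -108. ] r 6.0
```

View pics/w7.png

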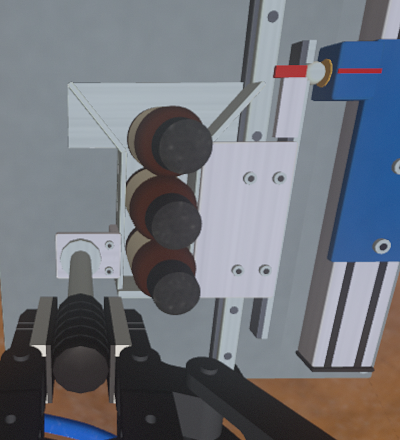

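The red notch mark at (290,71) lines up with the plunger line at (358,71), and the ball sits in it. The bottles stand in file and the handle is gripped, so I hand the job in.

```bash
python3 -c "
from rig import env
print(env.close_job())"
```

```text
the job is handed in; nothing more can be done
None
```

The job is handed in: all three bottles stand in single file in the lane, and the shuttle is held at the notch (about 0.3 mm off the plunger line by camera) with the handle gripped; the hand-in returned no verdict.

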